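# Slide the mask box down the guide lane

## Robot

A 6-joint arm with a two-finger parallel gripper is mounted at the origin on a cart in front of the work surface, level with it; the furniture and walls round the work are solid. World frame = base frame: x ahead of the robot, y to its left, z up, the work surface at z = 0. Lengths are in m, angles in rad, forces in N, time in s.
With the tool pointing down it reaches from about 0.35 to 0.725 m from the base axis. Payload 4.3 kg.
Tool frame: the origin (TCP) lies where the fingers leave the gripper's body, on its centre line; the fingertips stand 73 mm ahead of it and the grasp point (between the pads) lies 54 mm ahead of it; z points along the fingers, y is the direction in which the jaws open and shut (so a half turn about z gives the same grasp; the last joint's range is limited). The gripper opens to 85 mm and grips with 20 to 120 N. Pads are 22 mm wide; open, the fingers measure 114 mm over their backs; the gripper's body (76 mm by 85 mm) begins 54 mm behind the grasp point. The pads swing forward as they close: fully open they stand 13 mm farther back than shut.
Start: joints at [1.239, 0.377, 0.081, 1.274, 0, 1.46], TCP at [0.126, 0.561, 0.304] pointing down, gripper open.
Joint ranges: [-2.72, 2.72], [-0.84, 1.66], [-1.02, 1.22], [-1.77, 2.12], [-1.37, 1.28], [-3.14, 3.14]. Speed limits (rad/s): [2.57, 2.57, 3.14, 3.14, 3.14, 3.14].

## Interface

Orientations are given as a unit quaternion [w, x, y, z].
In Python, from bench import monitor, camera, camera_params, workorder gives the robot as it stands. The module is installed in compiled form; this text tells all that it offers.
- The arm moves only by the tool servo_tool, never from a script. Its arguments are lists of equal length, an entry for each row: "travel": the shift along the tool's x, y, z normalised to -1 to 1, where 1 is 0.3 m, a list of three; "twist": the turn about the tool's z normalised to -1 to 1, where 1 is 0.08 rad. In form: {"travel": [[x, y, z], ...], "twist": [twist, ...]}. A call has 1 to 20 rows; each row shifts and turns the pose as measured when the row begins, along the tool's axes as they then stand; what a row does not reach is not made up. A row lasts 1/8 s, in which the tool goes at most 62.5 mm and 10.7 degrees, less where a joint would pass 70% of its speed; a pose out of reach is approached as far as the arm can. A call with a number of a shift or a turn outside -1 to 1 is refused whole. A call with a gripper value outside its range is refused whole. "claw" is the opening, from 0 (shut) to 1 (fully open), set as the call begins (left out, the last holds). The fingers move at their own pace and stop on an object; the grip force is fixed at half the most. Time passes only in rows, so rows that do not move let the fingers close. It gives the time, the measured TCP pose, the force and the opening at its end, in the units of the state.
- monitor.get_state(): the state, without advancing time (a new reading comes with each control period).
- camera(name): name is "scene" or "top"; returns (picture, depth): 384x512x3 uint8, red, green, blue; 384x512 float32, m along the optical axis (not along the pixel's ray), 0 where there is no reading.
- camera_params(name): a dict with "K" (3x3 intrinsics, pixels), "cam_to_world" (4x4, takes a point from camera to world coordinates). Camera axes: x right, y down, z forward; pixel columns grow to the right and rows downward; lengths in m; the calibration is good to about 2 mm. A picture is of the moment at which its call begins. camera_params takes no time and is no camera call.
- workorder.close_job(): hands the job in, once; it reports no verdict.
The state is a dict: "clock": time; "joint_pos": joint angles; "qvel": joint speeds; "effort": joint torques, N m; "tcp_pos": TCP position; "tool_rot": TCP orientation; "contact_force": force on the tool from outside, world axes, zero at the start; "torque": the same for the moment, N m; "grip_width": finger opening in m.
Only numpy, scipy, OpenCV 4.12 (cv2) and the standard library are available. Lean on these libraries where they do the work, as an engineer would, in place of code of your own. Each camera call takes 0.05 s, during which the arm holds its last target. There are 200 camera calls.

## Task

Push the flat square mask box with the fingers down the lane between the two metal guide rails until it stands squarely between the two small sensor posts, centred on them to within about a centimetre. It lies crooked or out of line in front of the lane, so push it into line first: neither the box nor the robot may touch a rail or a sensor post at any time. Push gently, do not pinch, lift or tip the box, leave the other things alone, and finish clear of everything.

Things in the scene. Friction and masses are not known exactly. Their poses are not given: they have to be found in the camera images.
- mask_box: flat square box, dark base and grey lid, 67 mm along x, 68 mm along y, 17 mm high, about 0.12 kg; origin at the centre of its underside, z up. Lies loose before the lane's mouth, up to 40 mm to either side of the lane's middle line, turned up to 0.3 rad, its x axis roughly along the lane's. It slides on the bench and stops when the push stops.
- lane: fixed guide lane: two parallel aluminium rails 180 mm long, 12 wide, 10 high, inner faces 88 mm apart (10 mm to spare each side of the box), bare bench between, both ends open, no end stop. Origin on the bench, in the middle of the mouth; x along the lane's middle, inward (the way to push), y left, z up. Rails from x = 0 to 180 mm, inner faces at y = +44 and -44, outer at +56 and -56.
- lane_goal (a point): point on the bench in the lane's middle, half-way between the two sensor posts, 115 mm inward from the mouth: the box's centre must end here. The posts are black, 16 x 14 mm, 34 mm high on feet 30 x 20 mm, one outside each rail, 67 mm left and right of this point. Axes as the lane's.
- vial: amber vial with a black cap, 22 mm across, 52 mm tall, standing to the left of the lane; origin at the centre of its underside. A bystander, loose: leave it where it is.
- power_head: low white disc-shaped sensor with a stub of lead, 50 x 63 x 16 mm, left of the lane near its far end; origin at the centre of its underside. A bystander, loose: leave it where it is.
- usb_stick: small memory stick, 18 x 55 x 8 mm, lying right of the lane near its mouth; origin at the centre of its underside. A bystander, loose: leave it where it is.
- small_beaker: small glass beaker, 45 mm across, 56 mm tall, right of the lane by the sensor post; origin at the centre of its underside. A bystander, loose: leave it where it is.
Things that resemble listed ones, but are neither listed nor needed, are in the scene too. What is shaped like the mask_box but yellow is not meant.

How it is judged:
By the outcome, as a careful person would: the job done as asked, in the order asked, and still so for the second after the job is handed in, with the robot touching nothing.
It also fails if it takes over 64 s, if anything falls off the work surface, if the arm or the gripper's body presses on something with over 40 N, if the wrist force passes 120 N, or if a joint passes its speed limit or range.

## Working session

There is one attempt and no reset: what is moved stays moved. The work goes in short steps, Python scripts to look and compute and a tool call to move; the robot and the scene stay as the last step left them, time stands still between calls to the robot, and variables do not carry over. Pictures are saved under pics/ and viewed, about 8 in all and at most 12, crops included, and the job is handed in when it is done.

Besides the shell and the picture viewer there is one more tool, called after "Emit:" as name([rows], argument=value, ...), one row to a line, values as JSON. servo_tool: Moves the arm, as the interface text tells. Scaled input: -1 to 1 covers 0.3 m each way for a shift and 0.08 rad each way for a turn. Its arguments: {"type":"object","properties":{"travel":{"type":"array"},"twist":{"type":"array"},"claw":{"type":"number"}},"required":["travel","twist"]}

```bash
mkdir -p pics; cat > h.py <<'E'
import numpy as np,cv2
from bench import monitor,camera,camera_params,workorder
def ray(name,uv,z):
    p=camera_params(name);K=np.array(p["K"]);T=np.array(p["cam_to_world"])
    uv=np.atleast_2d(np.array(uv,float));d=np.c_[uv,np.ones(len(uv))]@np.linalg.inv(K).T@T[:3,:3].T
    o=T[:3,3];return (o+d*((z-o[2])/d[:,2])[:,None])[:,:2]
def snap(name,f=None):
    im,d=camera(name)
    if f:cv2.imwrite("pics/"+f,im[:,:,::-1])
    return im,d
E
python3 - <<'E'
from h import *
snap("top","t1.png");snap("scene","s1.png")
s=monitor.get_state();print(s)
for n in("top","scene"):print(camera_params(n))
E
```

```text
{'clock': 0.1, 'joint_pos': array([1.23867933e+00, 3.77963972e-01, 7.97623103e-02, 1.27440760e+00,
       3.26306862e-06, 1.46045368e+00]), 'qvel': array([-0.00106044,  0.00124225,  0.00373054, -0.00010116, -0.00065686,
       -0.00133089]), 'effort': array([ 1.25178092e-03, -4.64695394e+01,  2.70581925e+01,  1.20911835e-02,
       -1.98624557e-04,  1.61872691e-05]), 'tcp_pos': array([0.12634399, 0.56047651, 0.30307015]), 'tool_rot': array([-2.00497495e-04,  1.10660026e-01,  9.93857906e-01, -8.84016867e-04]), 'contact_force': array([ 0.30809541, -0.19095814,  0.26158489]), 'torque': array([-0.08066975,  0.06267067,  0.03513157]), 'grip_width': 0.08544904021403678}
{'K': array([[455.64158162,   0.        , 256.21035641],
       [  0.        , 455.64158162, 189.67503987],
       [  0.        ,   0.        ,   1.        ]]), 'cam_to_world': array([[-0.00328901, -0.98954808,  0.14416579,  0.48753846],
       [-0.99950416, -0.00126151, -0.03146173, -0.12745306],
       [ 0.03131476, -0.14419778, -0.98905328,  0.86883373],
       [ 0.        ,  0.        ,  0.        ,  1.        ]])}
{'K': array([[449.87432221,   0.        , 249.94253748],
       [  0.        , 449.87432221, 196.21285313],
       [  0.        ,   0.        ,   1.        ]]), 'cam_to_world': array([[ 0.48018637, -0.5016869 ,  0.71953548,  0.00449799],
       [-0.8768689 , -0.25317895,  0.408658  , -0.49692578],
       [-0.02284712, -0.82717028, -0.56148671,  0.52925164],
       [ 0.        ,  0.        ,  0.        ,  1.        ]])}
```

View pics/t1.png

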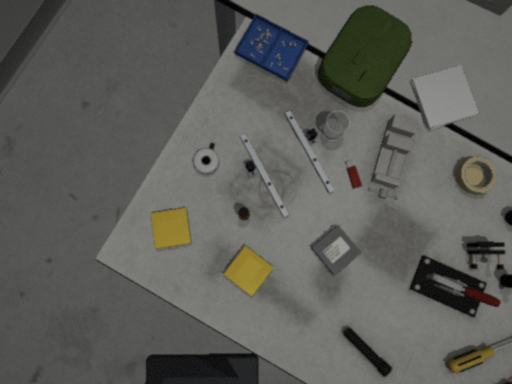

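View pics/s1.png

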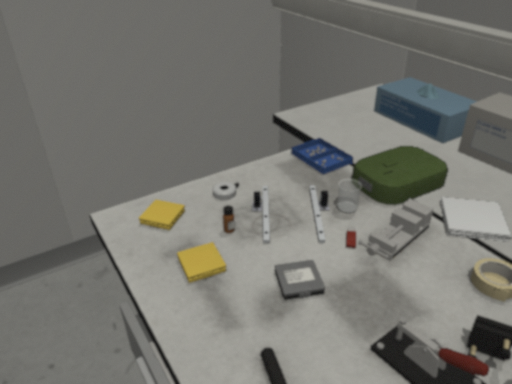

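Top view: rails run (243,136)–(286,216) and (288,112)–(331,192), with the mouth at the lower end near (310,204). The grey box is at about (335,249). Vial at (244,213), USB stick at (354,176), beaker at (334,124), and the yellow boxes are decoys.

```bash
cat >> h.py <<'E'
def rails(im):
    m=((im.min(2)>195)*255).astype(np.uint8)
    m[:100]=0;m[225:]=0;m[:,:225]=0;m[:,345:]=0
    c=[x for x in cv2.findContours(m,0,1)[0] if cv2.contourArea(x)>120]
    return [ (cv2.contourArea(x),cv2.minAreaRect(x)) for x in c]
def box(im,roi):
    u0,v0,u1,v1=roi;g=cv2.cvtColor(im,cv2.COLOR_RGB2GRAY)
    m=np.zeros(g.shape,np.uint8);m[v0:v1,u0:u1]=((g<125)*255)[v0:v1,u0:u1]
    m=cv2.morphologyEx(m,cv2.MORPH_OPEN,np.ones((3,3)))
    c=max(cv2.findContours(m,0,1)[0],key=cv2.contourArea)
    return c,cv2.minAreaRect(c)
E
python3 - <<'E'
from h import *
im,d=snap("top")
for a,r in rails(im):print(a,r,ray("top",cv2.boxPoints(r),.01).round(4).tolist())
g=cv2.cvtColor(im,cv2.COLOR_RGB2GRAY)
print(g[250,300:370:2]); print(g[170,250:340:2])
c,r=box(im,(295,210,375,290));print(r,cv2.contourArea(c),ray("top",cv2.boxPoints(r),.017).round(4).tolist(),ray("top",[r[0]],.017))
print("z",[ (0.86883-0)/1, d[250,335]])
o=im.copy();cv2.drawContours(o,[c],-1,(255,0,0),1)
for a,q in rails(im):cv2.drawContours(o,[cv2.boxPoints(q).astype(int)],-1,(0,255,0),1)
cv2.imwrite("pics/t2.png",cv2.resize(o[95:295,200:400,::-1],None,fx=3,fy=3,interpolation=0))
E
```

```text
[125 121 123 123 124 115  84  64  78  75  75  86 114 110 130 137 133 138
 124 136 150 153 153 143 102  72  76  73  73  72  83  98 100 102  99]
[ 12  23  75 104  94 142 143 136  97  96 100  93  89  87  86  95  99 107
 104 104 106 103 104 103  99  99 105 109 112 117 116 120 113  79 141 146
 142 122 124 125 124 125 125 127 124]
((334.5, 249.5), (79.0, 79.0), 90.0) 4637.0 [[0.5731, -0.2275], [0.5731, -0.3776], [0.4266, -0.3716], [0.4274, -0.2252]] [[ 0.49915675 -0.30023605]]
z [0.86883, np.float32(0.84612757)]
```

View pics/t2.png

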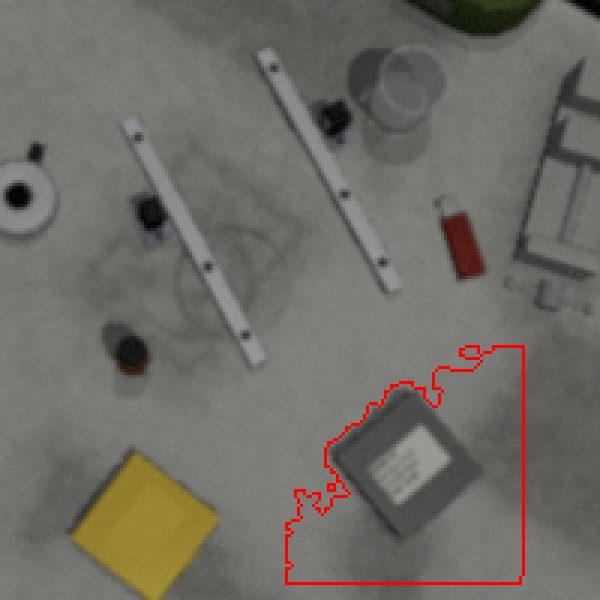

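```bash
cat >> h.py <<'E'
def rails(im):
    g=cv2.cvtColor(im,cv2.COLOR_RGB2GRAY);m=((g>130)*255).astype(np.uint8)
    k=np.zeros_like(m);cv2.fillConvexPoly(k,np.array([[238,125],[295,103],[340,197],[282,224]]),255)
    m=cv2.morphologyEx(m&k,cv2.MORPH_CLOSE,np.ones((3,3)))
    c=sorted(cv2.findContours(m,0,1)[0],key=cv2.contourArea)[-2:]
    return [(cv2.contourArea(x),cv2.minAreaRect(x)) for x in c]
def box(im,roi,t=90):
    u0,v0,u1,v1=roi;g=cv2.cvtColor(im,cv2.COLOR_RGB2GRAY)
    m=np.zeros(g.shape,np.uint8);m[v0:v1,u0:u1]=((g<t)*255)[v0:v1,u0:u1]
    m=cv2.morphologyEx(m,cv2.MORPH_OPEN,np.ones((3,3)))
    c=cv2.convexHull(max(cv2.findContours(m,0,1)[0],key=cv2.contourArea))
    return c,cv2.minAreaRect(c)
E
python3 - <<'E'
from h import *
im,d=snap("top")
o=im.copy()
for a,r in rails(im):
    print(a,r,ray("top",cv2.boxPoints(r),.01).round(4).tolist());cv2.drawContours(o,[cv2.boxPoints(r).astype(int)],-1,(0,255,0),1)
c,r=box(im,(300,215,370,285));P=ray("top",cv2.boxPoints(r),.017);print(r,P.round(4).tolist(),P.mean(0),[np.linalg.norm(P[i]-P[i-1]) for i in range(4)])
cv2.drawContours(o,[c],-1,(255,0,0),1)
cv2.imwrite("pics/t3.png",cv2.resize(o[95:295,200:400,::-1],None,fx=3,fy=3,interpolation=0))
E
```

```text
139.5 ((302.6285400390625, 138.718505859375), (44.06005096435547, 4.8166913986206055), 59.534454345703125) [[0.7485, -0.22], [0.7534, -0.2283], [0.6777, -0.2705], [0.6729, -0.2623]]
152.5 ((257.58258056640625, 162.22476196289062), (44.83629608154297, 4.470084190368652), 61.69924545288086) [[0.7028, -0.1334], [0.707, -0.141], [0.6297, -0.1816], [0.6256, -0.174]]
((333.4275817871094, 250.2310333251953), (39.94487762451172, 40.027923583984375), 48.36646270751953) [[0.501, -0.2454], [0.5504, -0.3029], [0.4946, -0.3511], [0.4461, -0.2936]] [ 0.49804431 -0.29824547] [np.float64(0.07300152004705913), np.float64(0.07578943822588544), np.float64(0.07376140497182145), np.float64(0.07522387619167162)]
```

View pics/t3.png

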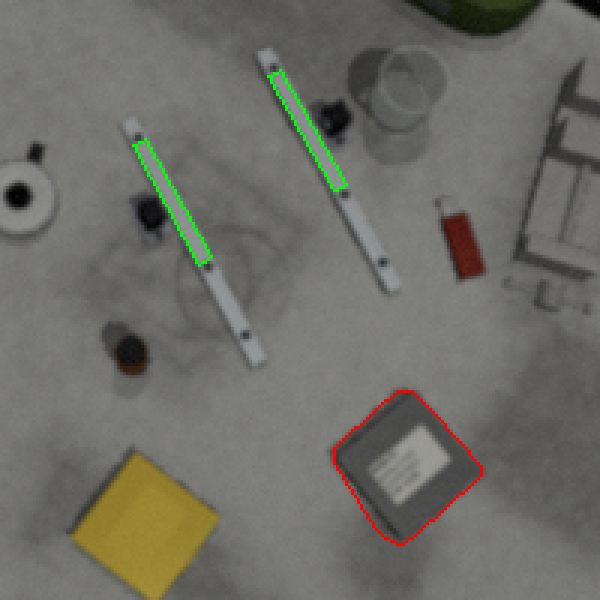

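```bash
cat >> h.py <<'E'
def lane():
    im,_=snap("top");g=cv2.cvtColor(im,cv2.COLOR_RGB2GRAY);o=[]
    for poly in([[236,133],[248,131],[293,213],[283,221]],[[283,110],[293,106],[337,190],[326,197]]):
        k=np.zeros(g.shape,np.uint8);cv2.fillConvexPoly(k,np.array(poly),255)
        m=cv2.morphologyEx(((g>122)*255).astype(np.uint8)&k,cv2.MORPH_CLOSE,np.ones((5,5)))
        c=max(cv2.findContours(m,0,1)[0],key=cv2.contourArea)
        r=cv2.minAreaRect(c);o.append((r,ray("top",cv2.boxPoints(r),.01)))
    return o
def work(F,p): # world -> lane ; F=(x,y,yaw)
    c,s=np.cos(F[2]),np.sin(F[2]);d=np.atleast_2d(p)[:,:2]-np.array(F[:2]);return np.c_[d@[c,s],d@[-s,c]]
def world(F,l):
    c,s=np.cos(F[2]),np.sin(F[2]);l=np.atleast_2d(l);return np.array(F[:2])+np.c_[l@[c,-s],l@[s,c]]
def plan(F,l,z,yaw=None): # tool-axis shift to lane point
    s=monitor.get_state();w,x,y,zz=s["tool_rot"]
    from scipy.spatial.transform import Rotation as R
    r=R.from_quat([x,y,zz,w]).as_matrix();p=np.r_[world(F,l)[0],z]
    return r.T@(p-s["tcp_pos"])/.3, np.degrees(np.arctan2(r[1,0],r[0,0]))
E
python3 - <<'E'
from h import *
A=[]
for r,P in lane():
    P=P[np.argsort(P[:,0])];n,f=P[:2].mean(0),P[2:].mean(0);d=f-n
    print(r,n,f,np.linalg.norm(d),np.linalg.norm(P[0]-P[1]),np.degrees(np.arctan2(d[1],d[0])));A.append((n,f,P))
n=(A[0][0]+A[1][0])/2;f=(A[0][1]+A[1][1])/2;d=f-n;yaw=np.arctan2(d[1],d[0])
c=(n+f)/2;o=c-.09*d/np.linalg.norm(d);F=(o[0],o[1],yaw);print("F",F)
for a in A:print(work(F,a[2]).round(4).tolist())
print("box",work(F,[[.498,-.303]]),work(F,[[.501,-.2454],[.5504,-.3029],[.4946,-.3511],[.4461,-.2936]]))
print("posts caps",work(F,ray("top",[[250.5,165.5],[311.5,134]],.034)))
E
```

```text
((266.5000305175781, 174.0), (98.8342056274414, 12.521980285644531), 63.43495178222656) [ 0.55824755 -0.21594238] [ 0.73016813 -0.13223381] 0.19121665628037923 0.023881648330378768 25.961569717604235
((310.9000244140625, 152.3000030517578), (93.46763610839844, 12.969194412231445), 63.43495178222656) [ 0.6043604  -0.29944168] [ 0.76963934 -0.22156543] 0.18270697554211046 0.02525512681312181 25.228910906342694
F (np.float64(0.5844413538518847), np.float64(-0.2561886104614032), np.float64(0.44686672379590225))
[[-0.0064, 0.0596], [-0.0061, 0.0357], [0.1846, 0.0611], [0.1854, 0.0366]]
[[-0.0009, -0.035], [-0.0006, -0.0602], [0.1816, -0.0359], [0.1824, -0.0617]]
box [[-0.09818246 -0.00485983]] [[-0.07058566  0.04578775]
 [-0.05088464 -0.02741389]
 [-0.12203463 -0.04676739]
 [-0.14092404  0.02604532]]
posts caps [[ 0.11215153  0.07121941]
 [ 0.11728458 -0.05943412]]
```

```bash
python3 - <<'E'
from h import *
im=np.mean([snap("top")[0] for _ in range(4)],0).astype(np.uint8)
np.save("im.npy",im)
g=cv2.cvtColor(im,cv2.COLOR_RGB2GRAY)
t=cv2.morphologyEx(g,cv2.MORPH_TOPHAT,cv2.getStructuringElement(2,(13,13)))
A=[]
o=cv2.resize(im,None,fx=5,fy=5,interpolation=2)[480:1130,1150:1720].copy()
for poly in([[236,133],[248,131],[293,215],[283,223]],[[282,109],[293,104],[337,190],[326,199]]):
    k=np.zeros(g.shape,np.uint8);cv2.fillConvexPoly(k,np.array(poly),255)
    m=cv2.morphologyEx(((t>22)*255).astype(np.uint8)&k,cv2.MORPH_CLOSE,np.ones((3,3)))
    c=max(cv2.findContours(m,0,1)[0],key=cv2.contourArea)
    m2=np.zeros_like(m);cv2.drawContours(m2,[c],-1,255,-1)
    v,u=np.nonzero(m2);W=ray("top",np.c_[u,v],.01);vx,vy,x0,y0=cv2.fitLine(W.astype(np.float32),2,0,.01,.01).ravel()
    if vx<0:vx,vy=-vx,-vy
    s=(W-[x0,y0])@[vx,vy];n=(W-[x0,y0])@[-vy,vx]
    a,b=s.min(),s.max();print("len",b-a,"w",np.percentile(n,[2,98]),"ang",np.degrees(np.arctan2(vy,vx)),"near",x0+a*vx,y0+a*vy,"far",x0+b*vx,y0+b*vy)
    A.append((np.array([x0,y0])+a*np.array([vx,vy]),np.array([x0,y0])+b*np.array([vx,vy])))
    cv2.polylines(o,[(c*5+2-[1150,480]).astype(int)],True,(0,255,0),1)
near=(A[0][0]+A[1][0])/2;far=(A[0][1]+A[1][1])/2;d=far-near;ya=np.arctan2(d[1],d[0]);o_=(near+far)/2-.09*d/np.linalg.norm(d)
F=(o_[0],o_[1],ya);print("F",F,np.degrees(ya))
for a in A:print(work(F,np.array(a)).round(4).tolist())
print("box",work(F,[[.498,-.303]]))
print("posts",work(F,ray("top",[[250.5,165.5],[311.5,134]],.034)))
cv2.imwrite("pics/t4.png",np.ascontiguousarray(o[:600,:,::-1]))
E
```

```text
len 0.1589019259849756 w [-0.00561153  0.00622347] ang 27.801104 near 0.5649481266849373 -0.2105966650427099 far 0.7055083163122603 -0.13648422468038968
len 0.17662913840312988 w [-0.00553466  0.00530873] ang 27.407415 near 0.6113047673737025 -0.29798519796839157 far 0.768108311420882 -0.21668020542701152
F (np.float64(0.5827045907878529), np.float64(-0.2571246697298094), np.float64(0.48160371894876886)) 27.593860493569128
[[0.0058, 0.0495], [0.1647, 0.05]]
[[0.0064, -0.0495], [0.183, -0.05]]
box [[-0.09631922 -0.0014219 ]]
posts [[ 0.11653012  0.06730653]
 [ 0.11712247 -0.06344644]]
```

View pics/t4.png

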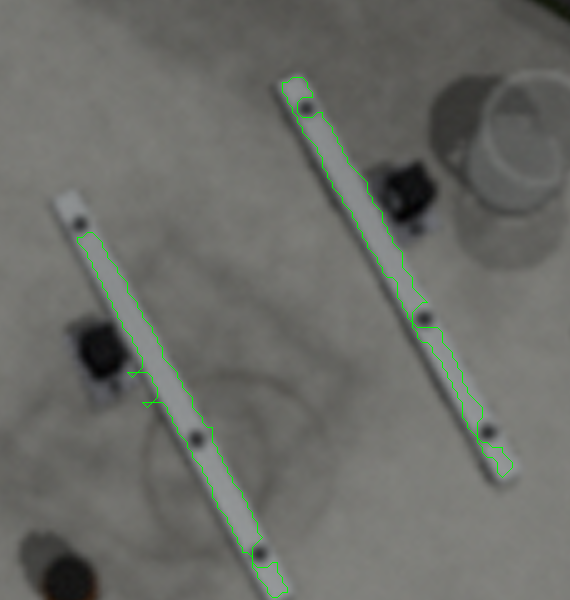

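Top view with contours: lateral rail spacing is right (±50 mm) and the yaw is 27.6°. The left rail's outline misses its far end at (65,200). The right rail ends at (292,80) and (507,478), and I use those plus the posts for the along-lane origin. Box is about 100 mm before the mouth, nearly centred and turned about 13° CCW. Next: turn the tool to the lane's axes.

Emit:
servo_tool([
  [0, 0, 0],
  [0, 0, 0],
  [0, 0, 0],
  [0, 0, 0],
  [0, 0, 0],
  [0, 0, 0],
  [0, 0, 0],
  [0, 0, 0],
  [0, 0, 0],
], twist=[-1, -1, -1, -1, -1, -1, -1, -1, -0.8], claw=0.4)

```text
clock: 1.58
tcp_pos: [0.1265, 0.5609, 0.3041]
tool_rot: [0.0, -0.25, 0.968, 0.0]
contact_force: [1.0, 0.5, 0.1]
grip_width: 0.0345
```

```bash
cat >> h.py <<'E'
F=(.5862,-.2553,.4816)
def st():
    s=monitor.get_state();v,a=plan(F,[0,0],0);print(round(s["clock"],2),"lane",work(F,s["tcp_pos"]).round(4),"z",s["tcp_pos"][2].round(4),"f",s["contact_force"].round(2),"grip",round(s["grip_width"],4),"yawerr deg",round((a-180-np.degrees(F[2])+180)%360-180,2))
E
python3 - <<'E'
from h import *
st()
for w in ([.40,.40],[.52,0],[.422,-.341]):
    print(w,work(F,w),plan(F,work(F,w)[0],.30))
E
```

```text
1.57 lane [[-0.0293  0.9363]] z 0.3041 f [0.95 0.5  0.11] grip 0.0345 yawerr deg 1.39
[0.4, 0.4] [[0.13851283 0.66701029]] (array([-0.53766477, -0.91095443,  0.01347343]), np.float64(-151.02113590173775))
[0.52, 0] [[0.05958432 0.25692458]] (array([-0.24160158, -2.27114715,  0.01311778]), np.float64(-151.02113590173775))
[0.422, -0.341] [[-1.85219111e-01  1.05026327e-04]] (array([ 0.59486607, -3.10723563,  0.0127417 ]), np.float64(-151.02113590173775))
```

Emit:
servo_tool([
  [-0.09, -0.152, 0],
  [-0.09, -0.152, 0],
  [-0.09, -0.152, 0],
  [-0.09, -0.152, 0],
  [-0.09, -0.152, 0],
  [-0.09, -0.152, 0],
  [0.037, -0.17, 0],
  [0.037, -0.17, 0],
  [0.037, -0.17, 0],
  [0.037, -0.17, 0],
  [0.037, -0.17, 0],
  [0.037, -0.17, 0],
  [0.037, -0.17, 0],
  [0.037, -0.17, 0],
  [0.12, -0.12, 0],
  [0.12, -0.12, 0],
  [0.12, -0.12, 0],
  [0.12, -0.12, 0],
  [0.12, -0.12, 0],
], twist=[0.3, 0, 0, 0, 0, 0, 0, 0, 0, 0, 0, 0, 0, 0, 0, 0, 0, 0, 0])

```text
clock: 3.95
tcp_pos: [0.4475, -0.2731, 0.3027]
tool_rot: [0.006, -0.242, 0.97, 0.0]
contact_force: [1.3, -0.8, 0.0]
grip_width: 0.0342
```

```bash
python3 - <<'E'
from h import *
st();print(plan(F,[-.185,0],.12))
E
```

```text
3.95 lane [[-0.1312  0.0485]] z 0.3027 f [ 1.32 -0.84  0.05] grip 0.0342 yawerr deg 0.47
(array([ 0.18775601, -0.15848594,  0.60713158]), np.float64(-151.93385650613234))
```

Emit:
servo_tool([
  [0.1, -0.08, 0],
  [0.088, -0.08, 0],
  [0, 0, 0.12],
  [0, 0, 0.12],
  [0, 0, 0.12],
  [0, 0, 0.12],
  [0, 0, 0.1],
  [0, 0, 0.02],
  [0, 0, 0],
], twist=[0.1, 0, 0, 0, 0, 0, 0, 0, 0])

```text
clock: 5.08
tcp_pos: [0.4208, -0.3507, 0.1196]
tool_rot: [0.008, -0.234, 0.972, -0.003]
contact_force: [-0.5, -0.0, -0.6]
grip_width: 0.0343
```

```bash
python3 - <<'E'
from h import *
st();print(plan(F,[-.185,0],.08))
im,d=snap("scene")
cv2.imwrite("pics/s2.png",cv2.resize(im[150:350,180:400,::-1],None,fx=3,fy=3))
# tip height: world points of arm cloud near TCP
p=camera_params("scene");K=np.array(p["K"]);T=np.array(p["cam_to_world"])
v,u=np.nonzero(d>0);z=d[v,u];X=np.c_[(u-K[0,2])/K[0,0]*z,(v-K[1,2])/K[1,1]*z,z]@T[:3,:3].T+T[:3,3]
L=work(F,X);m=(abs(L[:,0]+.185)<.02)&(abs(L[:,1])<.04)&(X[:,2]>.01)&(X[:,2]<.13)
print(np.histogram(X[m,2],np.arange(.01,.135,.005)))
E
```

```text
5.08 lane [[-0.1907 -0.008 ]] z 0.1196 f [-0.51 -0.03 -0.64] grip 0.0343 yawerr deg -0.48
(array([-0.01714421,  0.02804178,  0.13200873]), np.float64(-152.88561773983682))
(array([  0,   0,   0,   0,   0,   0,   0,   4,  38,  56,  56,  47,  58,
        61,  55,  49,  76, 114, 173,  59,  36,  34,  55,  46]), array([0.01 , 0.015, 0.02 , 0.025, 0.03 , 0.035, 0.04 , 0.045, 0.05 ,
       0.055, 0.06 , 0.065, 0.07 , 0.075, 0.08 , 0.085, 0.09 , 0.095,
       0.1  , 0.105, 0.11 , 0.115, 0.12 , 0.125, 0.13 ]))
```

View pics/s2.png

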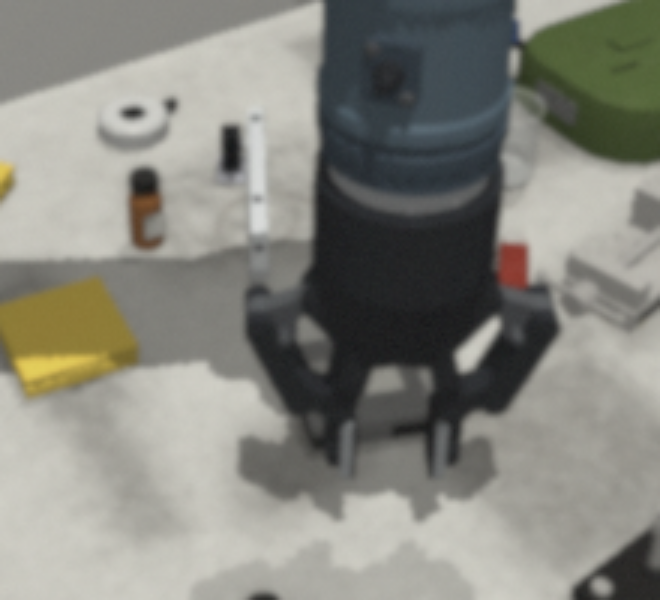

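The fingers hang behind the box, tips about 71 mm below the TCP; the box is hidden behind the gripper. Lowering to pushing height behind it.

Emit:
servo_tool([
  [-0.01, 0.027, 0.05],
  [0, 0, 0.05],
  [0, 0, 0.035],
  [0, 0, 0.005],
  [0, 0, 0],
], twist=[-0.1, 0, 0, 0, 0])

```text
clock: 5.75
tcp_pos: [0.4238, -0.3461, 0.0813]
tool_rot: [0.01, -0.238, 0.971, -0.008]
contact_force: [-0.3, 0.5, -0.4]
grip_width: 0.0345
```

```bash
python3 - <<'E'
from h import *
st();print(plan(F,[-.12,0],.078))
E
```

```text
5.75 lane [[-0.186  -0.0053]] z 0.0813 f [-0.29  0.52 -0.41] grip 0.0345 yawerr deg -0.03
(array([-0.21962375,  0.01802786,  0.01411916]), np.float64(-152.43758114872864))
```

Emit:
servo_tool([
  [-0.03, 0.01, 0.01],
  [-0.03, 0.005, 0],
  [-0.03, 0, 0],
  [-0.013, 0, 0],
  [-0.013, 0, 0],
  [-0.013, 0, 0],
  [-0.013, 0, 0],
  [-0.013, 0, 0],
  [-0.013, 0, 0],
  [-0.013, 0, 0],
  [-0.013, 0, 0],
  [-0.013, 0, 0],
], twist=[0, 0, 0, 0, 0, 0, 0, 0, 0, 0, 0, 0])

```text
clock: 7.25
tcp_pos: [0.4804, -0.3115, 0.0796]
tool_rot: [0.01, -0.238, 0.971, -0.008]
contact_force: [-0.8, -0.4, -0.4]
grip_width: 0.034
```

```bash
python3 - <<'E'
from h import *
st();print(plan(F,[-.12,0],.078))
im,d=snap("top")
cv2.imwrite("pics/t5.png",cv2.resize(im[130:290,230:430,::-1],None,fx=4,fy=3.75))
E
```

```text
7.25 lane [[-0.1198 -0.0008]] z 0.0796 f [-0.75 -0.39 -0.35] grip 0.034 yawerr deg -0.05
(array([0.00063861, 0.00283156, 0.00529149]), np.float64(-152.4607143504964))
```

View pics/t5.png

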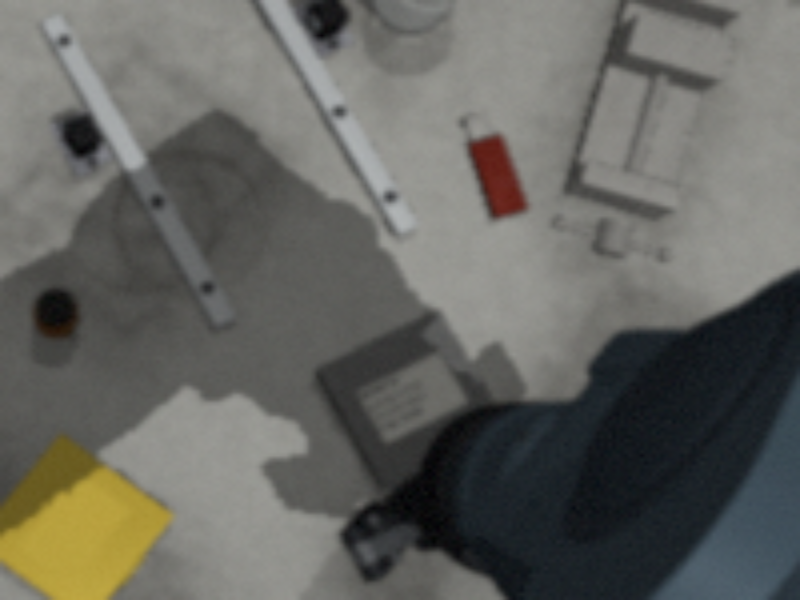

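The box's front corners are at (318,375) and (435,312) in the crop, and its left edge runs to (380,480). It looks nearly square to the lane. Converting.

```bash
python3 - <<'E'
from h import *
q=np.array([[318,375],[435,312],[380,480],[220,327],[401,236]],float);px=np.c_[230+q[:,0]/4,130+q[:,1]/3.75]
P=np.r_[ray("top",px[:3],.017),ray("top",px[3:],.01)];print(work(F,P).round(4).tolist())
a=P[0]-P[1];print("yaw",np.degrees(np.arctan2(a[1],a[0]))-90-np.degrees(F[2]))
a=P[0]-P[2];print("yaw",np.degrees(np.arctan2(a[1],a[0]))-np.degrees(F[2]))
E
```

```text
[[-0.0444, 0.0245], [-0.0424, -0.0398], [-0.1034, 0.0239], [-0.0017, 0.053], [-0.001, -0.046]]
yaw 1.7696956702933484
yaw 0.6193034006449025
```

Box lateral centre is about -8 mm, and the rails suggest a lane middle of +1 mm. Backing off, then going over to its right side to push it left.

Emit:
servo_tool([
  [0.03, 0, 0],
  [0.037, 0, 0],
  [0, 0, -0.08],
  [0, 0, -0.08],
  [0, -0.1, 0],
  [0, -0.12, 0],
  [0, -0.1, 0],
  [-0.1, 0, 0],
  [-0.1, 0, 0],
  [-0.013, 0, 0],
  [0, 0, 0],
], twist=[0, 0, 0, 0, 0, 0, 0, 0, 0, 0, 0])

```text
clock: 8.68
tcp_pos: [0.556, -0.3833, 0.1315]
tool_rot: [0.009, -0.234, 0.972, -0.008]
contact_force: [-0.6, -0.3, 0.5]
grip_width: 0.0342
```

```bash
python3 - <<'E'
from h import *
st();print(plan(F,[-.076,-.095],.0795))
im,d=snap("top")
cv2.imwrite("pics/t6.png",cv2.resize(im[130:290,230:430,::-1],None,fx=4,fy=3.75))
E
```

```text
8.68 lane [[-0.0861 -0.0995]] z 0.1315 f [-0.58 -0.34  0.46] grip 0.0342 yawerr deg -0.52
(array([-0.03099776,  0.01871585,  0.17350212]), np.float64(-152.9233999994729))
```

View pics/t6.png

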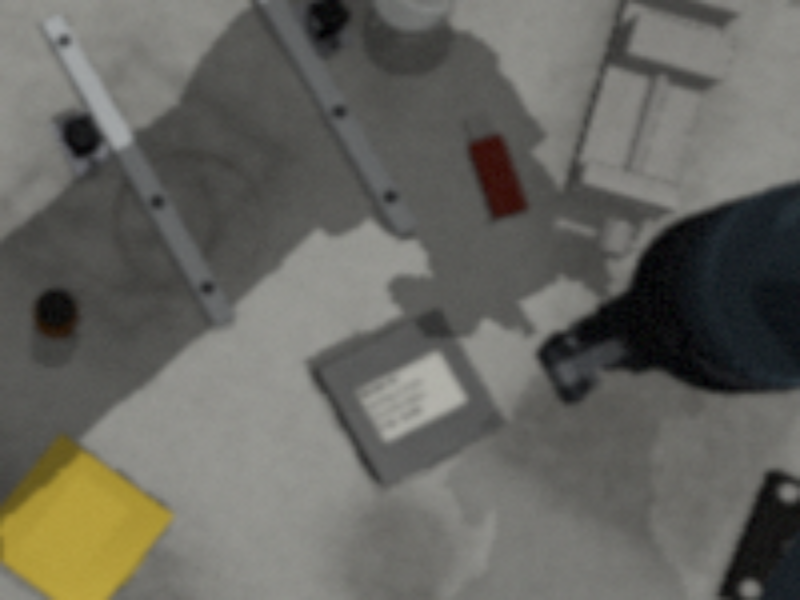

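The box's lid corners in the crop are about (316,364), (440,312), (505,420) and (383,486). The gripper stands to its right, clear of the stick at (497,177).

```bash
cat >> h.py <<'E'
def conv(q,z):
    q=np.array(q,float);return ray("top",np.c_[230+q[:,0]/4,130+q[:,1]/3.75],z)
E
python3 - <<'E'
from h import *
L=work(F,conv([[316,364],[440,312],[505,420],[383,486]],.017));print(L.round(4).tolist(),L.mean(0))
for a,b in((0,1),(3,2)):d=L[a]-L[b];print("yaw",np.degrees(np.arctan2(d[1],d[0]))-90)
for a,b in((0,3),(1,2)):d=L[a]-L[b];print("yaw",np.degrees(np.arctan2(d[1],d[0])))
# screws of rails (top z .01)
S=work(F,conv([[63,40],[157,202],[207,287],[340,111],[390,196]],.01));print(S.round(4).tolist())
E
```

```text
[[-0.0392, 0.0227], [-0.0435, -0.0419], [-0.1049, -0.0425], [-0.1066, 0.024]] [-0.07353212 -0.00942855]
yaw -3.863266527804896
yaw 1.4727825879256216
yaw -1.1526755369155384
yaw 0.5974585083972133
[[0.1642, 0.0501], [0.0685, 0.0495], [0.019, 0.0489], [0.0695, -0.0514], [0.0195, -0.0513]]
```

Emit:
servo_tool([
  [-0.03, 0.015, 0],
  [0, 0, 0.06],
  [0, 0, 0.06],
  [0, 0, 0.045],
  [0, 0, 0.01],
  [0, 0, 0],
], twist=[-0.1, 0, 0, 0, 0, 0])

```text
clock: 9.48
tcp_pos: [0.5601, -0.3756, 0.0743]
tool_rot: [0.008, -0.237, 0.971, -0.007]
contact_force: [-0.4, 1.2, -0.6]
grip_width: 0.0341
```

```bash
cat >> h.py <<'E'
def label():
    im,_=snap("top");g=cv2.cvtColor(im,cv2.COLOR_RGB2GRAY);out=[]
    m=np.zeros(g.shape,np.uint8);r=np.s_[215:256,310:356]
    g2=cv2.GaussianBlur(g,(3,3),0);k=np.zeros_like(g);cv2.fillConvexPoly(k,np.array([[312,229],[338,217],[353,241],[327,256]]),255)
    m=((g2>105)*255).astype(np.uint8)&cv2.erode(k,np.ones((5,5)))
    c=max(cv2.findContours(m,0,1)[0],key=cv2.contourArea);q=cv2.minAreaRect(cv2.convexHull(c))
    P=work(F,ray("top",cv2.boxPoints(q),.017));i=max(range(4),key=lambda i:np.linalg.norm(P[i]-P[i-1]));d=P[i]-P[i-1]
    print("label",P.mean(0).round(4),"ang",round(np.degrees(np.arctan2(d[1],d[0]))%180-90,2),"area",cv2.contourArea(c),np.round(q[1],1))
E
python3 - <<'E'
from h import *
st();label();print(plan(F,[-.075,-.07],.0795))
E
```

```text
9.47 lane [[-0.0789 -0.0945]] z 0.0743 f [-0.44  1.24 -0.65] grip 0.0341 yawerr deg -0.18
label [-0.0735 -0.0089] ang -1.55 area 384.0 [17.4 24.6]
(array([-0.01279182,  0.08160006, -0.0181045 ]), np.float64(-152.5868190449452))
```

Emit:
servo_tool([
  [-0.01, 0.02, -0.015],
  [0, 0.02, 0],
  [0, 0.013, 0],
  [0, 0.013, 0],
  [0, 0.013, 0],
  [0, 0.005, 0],
], twist=[0, 0, 0, 0, 0, 0])

```text
clock: 10.28
tcp_pos: [0.5517, -0.3509, 0.0812]
tool_rot: [0.009, -0.237, 0.971, -0.009]
contact_force: [-0.1, -0.6, -0.0]
grip_width: 0.0341
```

```bash
python3 - <<'E'
from h import *
st();label()
E
```

```text
10.28 lane [[-0.0748 -0.0688]] z 0.0812 f [-0.07 -0.6  -0.03] grip 0.0341 yawerr deg -0.15
label [-0.0725 -0.0031] ang 2.06 area 268.5 [17.3 18.9]
```

The label is partly hidden by the gripper, but its left edge is unmoved, so there is no contact yet. Continuing in small steps.

Emit:
servo_tool([
  [0, 0.01, 0.003],
  [0, 0.01, 0],
  [0, 0.008, 0],
], twist=[0, 0, 0])

```text
clock: 10.7
tcp_pos: [0.5489, -0.3448, 0.0812]
tool_rot: [0.01, -0.237, 0.971, -0.011]
contact_force: [0.7, -0.7, 1.3]
grip_width: 0.0343
```

```bash
sed -i 's/print("label",P.mean(0)/print("left",np.sort(P[:,1])[-2:].mean().round(4),"label",P.mean(0)/' h.py
python3 - <<'E'
from h import *
st();label()
im,d=snap("top")
cv2.imwrite("pics/t7.png",cv2.resize(im[130:290,230:430,::-1],None,fx=4,fy=3.75))
E
```

```text
10.7 lane [[-0.0745 -0.062 ]] z 0.0812 f [ 0.73 -0.72  1.28] grip 0.0343 yawerr deg -0.19
left 0.0147 label [-0.0723  0.0006] ang -89.58 area 202.0 [17.  14.9]
```

View pics/t7.png

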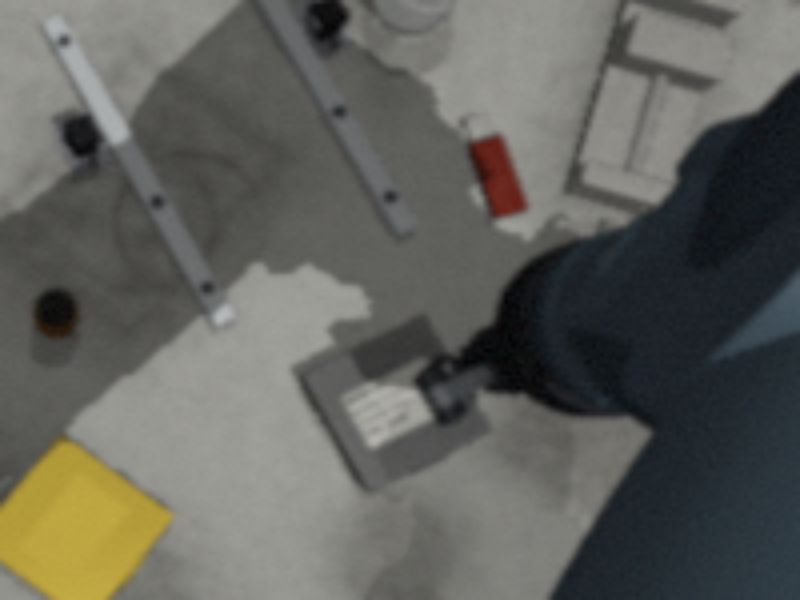

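The box has moved: its lid corners are now about (298,370), (427,318), (490,428) and (370,490).

```bash
python3 - <<'E'
from h import *
L=work(F,conv([[298,370],[427,318],[490,428],[370,490]],.017));print(L.round(4).tolist(),L.mean(0))
L=work(F,conv([[343,400],[375,448]],.017));M=work(F,conv([[357,383],[386,441]],.017));print(L.round(4).tolist(),M.round(4).tolist())
E
```

```text
[[-0.0378, 0.0316], [-0.0433, -0.035], [-0.105, -0.0343], [-0.1055, 0.0304]] [-0.0729124  -0.00182546]
[[-0.0608, 0.0201], [-0.0885, 0.0183]] [[-0.0564, 0.0102], [-0.0879, 0.0121]]
```

Box centre is now at y = -2 mm, against a lane middle of about -1 by the rail screws. Backing out, then going round behind it.

Emit:
servo_tool([
  [0, -0.04, 0],
  [0, -0.06, 0],
  [0, 0, -0.08],
  [0, 0, -0.08],
  [0.1, 0, 0],
  [0.12, 0, 0],
  [0.1, 0, 0],
  [0, 0.1, 0],
  [0, 0.12, 0],
  [0, 0.08, 0],
  [0, 0, 0],
], twist=[0, 0, 0, 0, 0, 0, 0, 0, 0, 0, 0])

```text
clock: 12.18
tcp_pos: [0.431, -0.3383, 0.1238]
tool_rot: [0.008, -0.236, 0.972, -0.006]
contact_force: [-0.0, 0.2, -0.1]
grip_width: 0.0346
```

```bash
python3 - <<'E'
from h import *
st();print(plan(F,[-.155,-.001],.079))
E
```

```text
12.18 lane [[-0.176  -0.0017]] z 0.1238 f [-0.03  0.19 -0.13] grip 0.0346 yawerr deg -0.31
(array([-0.0682595 ,  0.00487251,  0.15012265]), np.float64(-152.72124229096877))
```

Emit:
servo_tool([
  [0, 0.003, 0.06],
  [0, 0, 0.055],
  [0, 0, 0.025],
  [0, 0, 0],
  [-0.025, 0, 0],
  [-0.02, 0, 0],
  [0, 0, 0],
], twist=[-0.1, 0, 0, 0, 0, 0, 0])

```text
clock: 13.05
tcp_pos: [0.4484, -0.337, 0.0831]
tool_rot: [0.01, -0.239, 0.971, -0.009]
contact_force: [-0.9, 0.1, 0.8]
grip_width: 0.0343
```

```bash
python3 - <<'E'
from h import *
st();print(plan(F,[-.06,-.001],.079))
E
```

```text
13.05 lane [[-0.16   -0.0086]] z 0.0831 f [-0.86  0.14  0.77] grip 0.0343 yawerr deg 0.11
(array([-0.33310455,  0.02511805,  0.01796683]), np.float64(-152.2994115222176))
```

Emit:
servo_tool([
  [-0.03, 0.013, 0.012],
  [-0.03, 0.012, 0],
  [-0.03, 0, 0],
  [0, 0, 0],
], twist=[0, 0, 0, 0])

```text
clock: 13.55
tcp_pos: [0.4707, -0.316, 0.0799]
tool_rot: [0.01, -0.24, 0.971, -0.009]
contact_force: [0.0, -0.6, -0.6]
grip_width: 0.0346
```

```bash
python3 - <<'E'
from h import *
st();print(plan(F,[-.06,-.001],.079))
E
```

```text
13.55 lane [[-0.1305 -0.0003]] z 0.0799 f [ 0.04 -0.63 -0.56] grip 0.0346 yawerr deg 0.16
(array([-0.23490411, -0.00278022,  0.0065152 ]), np.float64(-152.2450050094634))
```

Emit:
servo_tool([
  [-0.015, 0, 0],
  [-0.015, 0, 0],
  [-0.015, 0, 0],
  [-0.015, 0, 0],
  [-0.015, 0, 0],
  [-0.015, 0, 0],
  [-0.015, 0, 0],
  [-0.015, 0, 0],
  [-0.015, 0, 0],
  [-0.015, 0, 0],
  [-0.015, 0, 0],
  [-0.015, 0, 0],
  [-0.01, 0, 0],
], twist=[0, 0, 0, 0, 0, 0, 0, 0, 0, 0, 0, 0, 0])

```text
clock: 15.18
tcp_pos: [0.5236, -0.2879, 0.0802]
tool_rot: [0.009, -0.239, 0.971, -0.009]
contact_force: [0.3, 0.3, -1.1]
grip_width: 0.0344
```

```bash
python3 - <<'E'
from h import *
st();print(plan(F,[-.05,-.001],.079))
im,d=snap("top")
cv2.imwrite("pics/t8.png",cv2.resize(im[100:260,230:430,::-1],None,fx=4,fy=3.75))
E
```

```text
15.18 lane [[-0.0706  0.0001]] z 0.0802 f [ 0.33  0.25 -1.08] grip 0.0344 yawerr deg 0.1
(array([-0.06852403, -0.00365974,  0.00492513]), np.float64(-152.30575362682427))
```

View pics/t8.png

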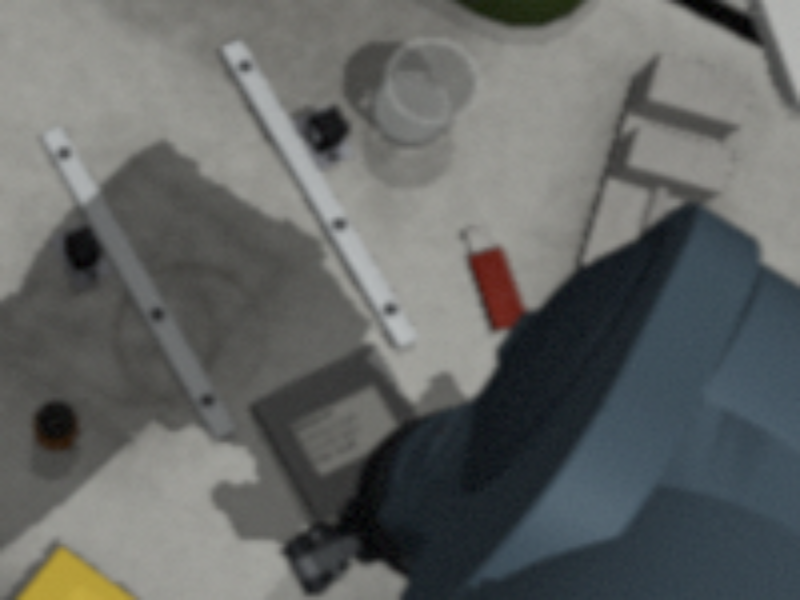

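Box at the mouth: front corners are at (252,407) and (370,347), the left edge runs to (310,515), and the rail ends are at (222,432) and (405,342).

```bash
cat >> h.py <<'E'
def conv8(q,z):
    q=np.array(q,float);return work(F,ray("top",np.c_[230+q[:,0]/4,100+q[:,1]/3.75],z)).round(4)
E
python3 - <<'E'
from h import *
print(conv8([[252,407],[370,347],[310,515]],.017).tolist())
print("screws",conv8([[63,152],[157,314],[207,400],[244,65],[340,223],[390,308]],.01).tolist())
print("rail ends near/far",conv8([[222,432],[405,342],[53,133],[232,45]],.01).tolist())
print("posts top",conv8([[81,245],[326,129]],.034).tolist())
E
```

```text
[[0.0055, 0.0327], [0.0063, -0.0316], [-0.0546, 0.0344]]
screws [[0.1644, 0.05], [0.0687, 0.0493], [0.0188, 0.049], [0.1651, -0.0502], [0.0697, -0.0515], [0.0197, -0.0515]]
rail ends near/far [[0.0012, 0.0504], [0.001, -0.0493], [0.1756, 0.0496], [0.1773, -0.0501]]
posts top [[0.1131, 0.0676], [0.1125, -0.0631]]
```

Emit:
servo_tool([
  [-0.01, -0.001, 0],
  [-0.015, 0, 0],
  [-0.018, 0, 0],
  [-0.018, 0, 0],
  [-0.018, 0, 0],
  [-0.018, 0, 0],
  [-0.018, 0, 0],
  [-0.018, 0, 0],
  [-0.018, 0, 0],
  [-0.018, 0, 0],
  [-0.018, 0, 0],
  [-0.018, 0, 0],
], twist=[0, 0, 0, 0, 0, 0, 0, 0, 0, 0, 0, 0])

```text
clock: 16.73
tcp_pos: [0.5821, -0.2575, 0.0809]
tool_rot: [0.009, -0.239, 0.971, -0.009]
contact_force: [-0.5, 0.4, -0.0]
grip_width: 0.0343
```

```bash
python3 - <<'E'
from h import *
st();print(plan(F,[.055,0],.079))
E
```

```text
16.73 lane [[-0.0047 -0.    ]] z 0.0809 f [-0.53  0.38 -0.01] grip 0.0343 yawerr deg 0.1
(array([-1.98755153e-01, -1.34054279e-04,  9.13046283e-03]), np.float64(-152.30672045209988))
```

Emit:
servo_tool([
  [-0.015, 0, 0.003],
  [-0.018, 0, 0],
  [-0.018, 0, 0],
  [-0.018, 0, 0],
  [-0.018, 0, 0],
  [-0.018, 0, 0],
  [-0.018, 0, 0],
  [-0.018, 0, 0],
  [-0.018, 0, 0],
  [-0.012, 0, 0],
], twist=[0, 0, 0, 0, 0, 0, 0, 0, 0, 0])

```text
clock: 17.98
tcp_pos: [0.6308, -0.2318, 0.0805]
tool_rot: [0.009, -0.239, 0.971, -0.008]
contact_force: [-0.3, 0.5, -0.0]
grip_width: 0.0341
```

```bash
python3 - <<'E'
from h import *
st();print(plan(F,[.0695,0],.079))
im,d=snap("top")
cv2.imwrite("pics/t9.png",cv2.resize(im[100:260,230:430,::-1],None,fx=4,fy=3.75))
E
```

```text
17.98 lane [[0.0504 0.0002]] z 0.0805 f [-0.32  0.52 -0.02] grip 0.0341 yawerr deg 0.11
(array([-0.06360353, -0.00067059,  0.00591145]), np.float64(-152.29912554909896))
```

View pics/t9.png

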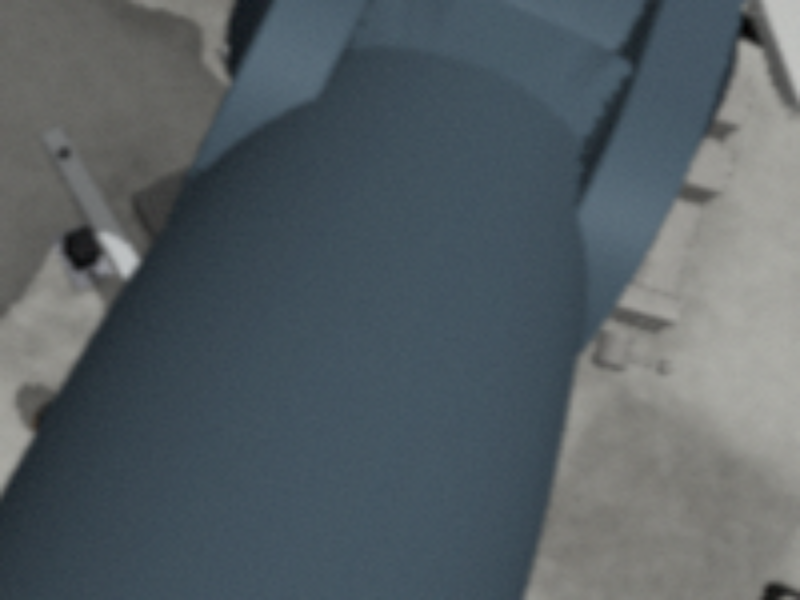

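The arm hides most of the lane; only the box's front-left corner shows, near (137,198), beside the post at (81,247). Final short push to a TCP of about 69 mm, from the earlier offset.

Emit:
servo_tool([
  [-0.015, 0, 0],
  [-0.018, 0, 0],
  [-0.015, 0, 0],
  [-0.01, 0, 0],
  [-0.004, 0, 0],
], twist=[0, 0, 0, 0, 0])

```text
clock: 18.65
tcp_pos: [0.6486, -0.2224, 0.0808]
tool_rot: [0.009, -0.239, 0.971, -0.008]
contact_force: [-0.2, 0.2, 0.1]
grip_width: 0.0344
```

```bash
python3 - <<'E'
from h import *
st();print(conv8([[137,198]],.017))
E
```

```text
18.65 lane [[0.0706 0.0003]] z 0.0808 f [-0.22  0.16  0.07] grip 0.0344 yawerr deg 0.11
[[0.1253 0.0306]]
```

Emit:
servo_tool([
  [0.02, 0, 0],
  [0.05, 0, 0],
  [0, 0, -0.1],
  [0, 0, -0.15],
  [0, 0, -0.15],
  [0.15, 0, 0],
  [0.15, 0, 0],
  [0.15, 0, 0],
  [0.15, 0, 0],
  [0.1, 0.05, 0],
  [0, 0.15, 0],
  [0, 0.15, 0],
  [0, 0.1, 0],
  [0, 0, 0],
], twist=[0, 0, 0, 0, 0, 0, 0, 0, 0, 0, 0, 0, 0, 0])

```text
clock: 20.4
tcp_pos: [0.359, -0.2129, 0.1982]
tool_rot: [0.009, -0.234, 0.972, -0.011]
contact_force: [0.0, -0.3, -0.1]
grip_width: 0.034
```

```bash
python3 - <<'E'
from h import *
st()
im,d=snap("top")
cv2.imwrite("pics/t10.png",cv2.resize(im[100:260,230:430,::-1],None,fx=4,fy=3.75,interpolation=cv2.INTER_CUBIC))
E
```

```text
20.4 lane [[-0.1817  0.1428]] z 0.1982 f [ 0.01 -0.32 -0.07] grip 0.034 yawerr deg -0.54
```

View pics/t10.png

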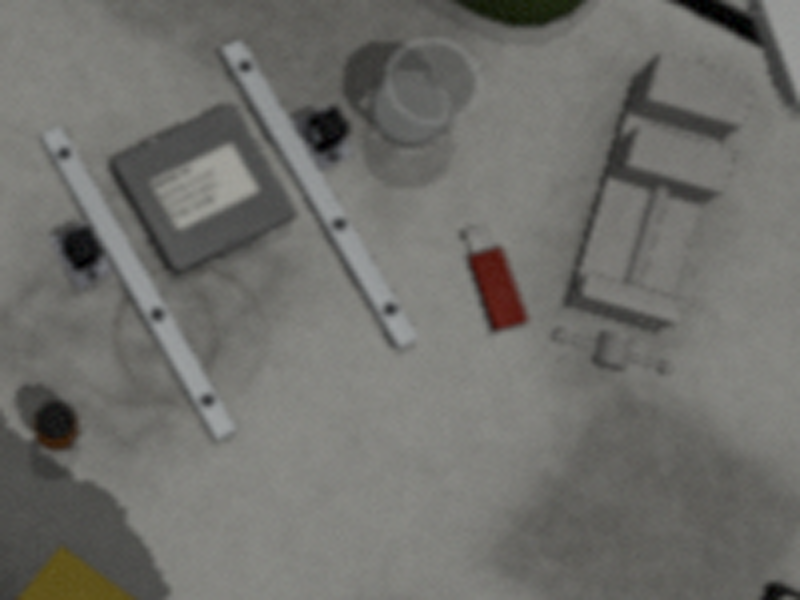

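The box stands between the rails, lid corners at (112,160), (228,104), (295,214) and (178,270). Post tops are at (81,246) and (326,129).

```bash
python3 - <<'E'
from h import *
L=conv8([[112,160],[228,104],[295,214],[178,270]],.017);print(L.tolist(),L.mean(0))
print("posts",conv8([[81,246],[326,129]],.034).tolist(),"feet right/left",conv8([[78,256],[324,134]],.005).tolist())
for a,b in((0,3),(1,2)):d=L[a]-L[b];print("yaw",np.degrees(np.arctan2(d[1],d[0])))
E
```

```text
[[0.1483, 0.0319], [0.1488, -0.0317], [0.083, -0.0328], [0.0833, 0.0307]] [ 0.11585  -0.000475]
posts [[0.1126, 0.0678], [0.1125, -0.0631]] feet right/left [[0.1136, 0.0684], [0.1155, -0.0686]]
yaw 1.0576480892474145
yaw 0.9577429671468166
```

```bash
python3 -c "
from h import *
print(workorder.close_job());st()"
```

```text
the job is handed in; nothing more can be done
None
the job is handed in; nothing more can be done
```

The box now stands between the two sensor posts, and the job is handed in at about 20.5 s of the 64 s allowed. I squared it with two part-open fingers from behind, pushed it about 8 mm left from its right side, then pushed it down the lane. Afterwards I backed the arm out and lifted it clear.

**Final position (top camera):**

| Check | Measured |
|---|---|
| Along the lane | box centre 116 mm in from the mouth; posts at 113–115 mm, so about 1–3 mm past centre |
| Across the lane | within about 1 mm of the middle |
| Turned | about 1° |

**Contact:** wrist force readings taken between moves stayed within about 2 N, which is noise level. I saw no sign of contact with a rail or post, and the vial, USB stick and beaker look unmoved. The power head was outside my last picture.

**Disagreements and gaps:**
- The post tops and post feet gave along-lane positions 1–3 mm apart. The lane's middle line, from rail ends and screws, varied by about 1–2 mm.
- My automatic label tracking failed during the sideways push because its search area cut the label off. I used lid corners read by eye from the pictures instead.
- The arm hid most of the lane during the last push, so I went by the arm's position there and confirmed with the camera afterwards.

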